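Slide the drill vice under the bench drill

TASK

Pick the steel chuck key off the drill table and lay it down in the black tray, wholly inside, before moving the vice. Then slide the blue vice along the drill table, without lifting or tipping it, until it stands squarely inside the yellow frame under the drill with its grip still pointing to the front, and let go. Do not knock the drill head, and leave the V-block, tin, oiler and screwdriver where they are.

Things in the scene. Friction and masses are not known exactly. Their poses are not given: they have to be found in the camera images.
- drill: Bench drill, fixed: green base with a flat aluminium table, own x -130 to +90 mm, y +-220 mm, its top 40 mm above the bench; foot and 44 mm square column at own x +90 to +210 mm, column 350 mm high. Origin on the bench straight below the bit; own x points from the table's front to the column, y left, z up. Vice and V-block start near the two black frames (own y +-155 mm), either way round.
- drill_head: Green head overhanging the table, fixed, origin and axes as drill. Housing: own x -85 to +128, y +-35, z 240 to 360 mm; 36 mm chuck on the z axis down to z 170, 6 mm bit down to z 135; feed lever at x +19 to +76, y +35 to +71, z 269 to 361 mm. A tool pointing straight down on the grip of a vice in the yellow frame hits the housing: lean it back, away from the column.
- mark (a point): Centre of the yellow frame painted on the drill table, straight under the bit, 40 mm above the bench, axes as drill. Frame inside 82 mm (x) by 102 mm (y), lines 5 mm wide; a 6 mm yellow line runs from the frame's front along own -x to the table's front edge. The black frames have the same size.
- vice: Blue drill vice with a brass blank clamped in it, loose on the drill table, 0.5 to 0.8 kg. Base 70 mm (own x) by 90 mm (y), up to 55 mm high. Origin at the centre of its underside. A flat-sided black grip with a red end points along own -x (to the front): 16 mm wide (y), 20 mm high, own x -52 to -102 mm, its middle 42 mm above the underside; a thin steel screw joins it to the base.
- vice_grip (a point): Middle of the vice's grip, at own (-80, 0, 42) mm of the vice, axes as the vice.
- chuck_key: T-shaped steel chuck key lying flat on the drill table at the front of the yellow frame, partly under the head; 0.1 kg. Round shank 12 mm thick, own x -45 to +45 mm; round cross-handle 12 mm thick, 60 mm long along own y, at own x -45 mm (to the front). Origin at the middle of the shank's underside, shank axis 6 mm above; centre of mass at own x about -18 mm.
- key_handle (a point): Middle of the key's cross-handle, on its axis (6 mm above the underside).
- key_tip (a point): Free end of the key's shank, on its axis (6 mm above the underside).
- tray: Open black tray, fixed on the bench, at the left or right of the bench drill's front; outside 160 mm (own x) by 130 mm (own y), 25 mm high, walls and floor about 4 mm. Origin at the centre of its underside, z up.
- v_block: Dark steel V-block standing on the other black frame of the drill table, 50 x 50 x 43 mm. Bystander. Origin at the centre of its underside.
- tin: Round red tin, 84 mm diameter, 30 mm high, on the bench on the other side of the drill from the tray. Bystander. Origin at the centre of its underside.
- oiler: Orange oil bottle with a white spout, 52 mm diameter, 140 mm high, on the bench beside the drill. Bystander. Origin at the centre of its underside.
- screwdriver: Screwdriver with a yellow handle, 170 mm long, lying on the bench beside the drill. Bystander. Origin at the middle of its length, at its underside.
Mind the look-alikes: they are no part of the job. Of the things that look like the vice, the smaller one is meant.

How it is judged:
By the outcome, as a careful person would: the job done as asked, in the order asked, and still so for the second after the job is handed in, with the robot touching nothing.
It also fails if it takes over 70 s, if anything falls off the work surface, if the arm or the gripper's body presses on something with over 40 N, if the wrist force passes 120 N, or if a joint passes its speed limit or range.

ROBOT

A 7-joint arm with a two-finger parallel gripper is mounted at the origin on the work surface. World frame = base frame: x ahead of the robot, y to its left, z up, the work surface at z = 0. Lengths are in m, angles in rad, forces in N, time in s.
With the tool pointing down it reaches from about 0.4 to 0.85 m from the base axis. Payload 4.5 kg.
Tool frame: the origin (TCP) lies between the finger pads, 19 mm behind the fingertips; this is the grasp point; z points along the fingers, y is the line along which they close (so a half turn about z gives the same grasp; the last joint's range is limited). The gripper opens to 88 mm and grips with 3 to 60 N. Pads are 18 mm wide; open, the fingers measure 123 mm over their backs; the gripper's body (75 mm by 187 mm) begins 45 mm behind the grasp point.
Start: joints at [1.306, 0.689, -0.195, 1.565, 0.157, 0.902, -0.215], TCP at [0.184, -0.597, 0.257] pointing down, gripper open.
Joint ranges: [-3.01, 3.01], [-0.46, 2.08], [-1.47, 1.51], [0.13, 2.56], [-1, 4.14], [0.04, 2.09], [-2.66, 2.66]. Speed limits (rad/s): [2.57, 2.57, 3.14, 3.14, 3.14, 3.14, 3.14].

INTERFACE

Orientations are given as a unit quaternion [x, y, z, w].
In Python, from plant import r gives the robot as it stands.
- The arm moves only by the tool move_arm, never from a script. Its argument "targets" is a list that holds one entry, the list of rows, each a list of 7 numbers: the opening, from 0 (shut) to 1 (fully open), then the shift along the tool's x, y, z in mm, then the turn, a rotation vector about the tool's x, y, z in degrees. In form: [[[claw, dx, dy, dz, ax, ay, az], ...]]. A call has 1 to 10 rows; each row is the pose to reach, as a shift and turn from the pose commanded when the call began, along the tool's axes at that moment; what a row does not reach only later rows make up. A row lasts 1/8 s, in which the tool goes at most 62.5 mm and 10.7 degrees, less where a joint would pass 70% of its speed; a pose out of reach is approached as far as the arm can. A call with a gripper value outside its range is refused whole. The fingers move at their own pace and stop on an object; "newtons" is the grip in N (left out, the last holds). Time passes only in rows, so rows that repeat a pose let the fingers close. It gives the time, the measured TCP pose, the force, the opening and the grip force at its end, in the units of the state.
- r.get_state(): the state, without advancing time (a new reading comes with each control period).
- r.snapshot(name): name is "scene" or "top" or "wrist"; returns the picture (480x640x3 uint8, red, green, blue); there is no depth.
- r.camera_info(name): a dict with "fx", "fy", "cx", "cy" (pixels), "k1" (the pictures are not rectified: a ray, as slopes to the right and down, at radius r is drawn at 1 + k1 r^2 times it, then the intrinsics apply), "R" (3x3) and "t" (3): a world point X has camera coordinates R X + t. Camera axes: x right, y down, z forward; pixel columns grow to the right and rows downward; lengths in m; the calibration is good to about 2 mm. A picture is of the moment at which its call begins: read the wrist's pose just before it. camera_info takes no time and is no camera call; for the wrist camera it gives the pose at the moment of the call.
- r.finish_job(): hands the job in; it is judged then, once.
The state is a dict: "clock": time; "q": joint angles; "qd": joint speeds; "joint_torque": joint torques, N m; "tool_pos": TCP position; "eef_rot": TCP orientation; "contact_force": force on the tool from outside, world axes, zero at the start; "moment": the same for the moment, N m; "opening": opening from 0.0 (shut) to 1.0 (fully open); "finger_force": force on a finger pad.
Only numpy, scipy, OpenCV 4.12 (cv2) and the standard library are available. Lean on these libraries where they do the work, as an engineer would, in place of code of your own. Each camera call takes 0.05 s, during which the arm holds its last target. There are 200 camera calls.

## Working session

There is one attempt and no reset: what is moved stays moved. The work goes in short steps, Python scripts to look and compute and a tool call to move; the robot and the scene stay as the last step left them, time stands still between calls to the robot, and variables do not carry over. Pictures are saved under pics/ and viewed, at most 13 in all, crops included, and the job is handed in when it is done.

Besides the shell and the picture viewer there is one more tool, called as name(argument=value, ...) on one line, values as JSON. move_arm: Moves the arm, as the interface text tells. Its arguments: {"type":"object","properties":{"targets":{"type":"array","items":{"type":"array","items":{"type":"array","items":{"type":"number"}}}},"newtons":{"type":"number"}},"required":["targets"]}

```bash
mkdir -p pics; ls; python3 - <<'E'
from plant import r
import cv2,numpy as np
print(r.get_state())
for n in("scene","top"):
    im=r.snapshot(n); cv2.imwrite(f"pics/{n}0.png",im[:,:,::-1]); np.save(f"pics/{n}0.npy",im)
    print(n,r.camera_info(n))
E
```

```text
pics
{'clock': 0.0, 'q': array([ 1.30581621,  0.68997771, -0.1945065 ,  1.56634596,  0.15725639,
        0.90248752, -0.2150559 ]), 'qd': array([ 0.00089122,  0.00093969,  0.00080347, -0.00113468,  0.00070523,
       -0.00078299,  0.00067179]), 'joint_torque': array([-3.34521769e-05, -5.27569234e+01, -1.26674362e+00, -1.53427809e+01,
       -5.26182773e-02,  6.86129759e-03,  1.75694131e-04]), 'tool_pos': array([ 0.18375633, -0.59674914,  0.2566132 ]), 'eef_rot': array([ 9.88854489e-01,  1.48882368e-01, -1.87227694e-04, -8.96927869e-04]), 'contact_force': array([-0.45595358, -0.32001309,  0.13041248]), 'moment': array([0.03064839, 0.03916623, 0.00013686]), 'finger_force': 0.0, 'opening': 1.0003622652856912}
scene {'fx': 494.1181133266401, 'fy': 494.1181133266401, 'cx': 315.6809628810598, 'cy': 239.9219830061238, 'k1': -0.06571150714738597, 'R': array([[-0.77325678,  0.63406287,  0.00618254],
       [ 0.44062869,  0.54431897, -0.71383697],
       [-0.4559828 , -0.54925507, -0.70028463]]), 't': array([ 0.48706807, -0.13927596,  1.5292581 ])}
top {'fx': 436.54383224199097, 'fy': 436.54383224199097, 'cx': 326.3564737305714, 'cy': 240.88563393417166, 'k1': -0.08299994536449451, 'R': array([[ 0.0205451 , -0.99950185,  0.0239573 ],
       [-0.98526973, -0.02430985, -0.16927078],
       [ 0.16976885, -0.02012672, -0.98527836]]), 't': array([-0.1185669 ,  0.55464648,  1.10606783])}
```

View pics/scene0.png

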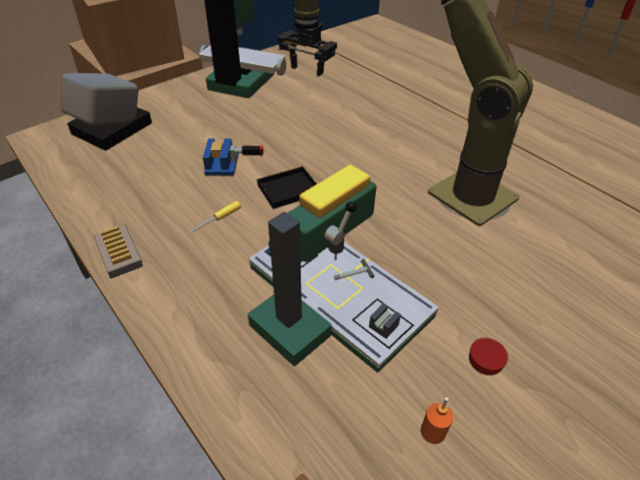

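View pics/top0.png

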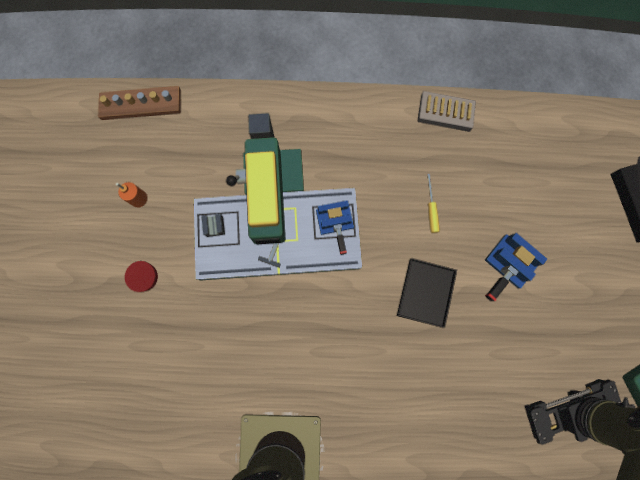

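The top view shows up = +x and left = +y. The small vice is on the right of the table at (335,217), with its grip at (342,245). The key is at (270,258), the tray at (427,292) and the V-block at (212,224). The larger vice at (515,260) is a decoy.

```bash
cat > h.py <<'E'
import numpy as np,cv2
from plant import r
from scipy.spatial.transform import Rotation as Ro
def ray(ci,uv):
    K=np.array([[ci['fx'],0,ci['cx']],[0,ci['fy'],ci['cy']],[0,0,1]])
    p=cv2.undistortPoints(np.array(uv,float).reshape(-1,1,2),K,np.array([ci['k1'],0,0,0])).reshape(-1,2)
    d=np.c_[p,np.ones(len(p))]@ci['R']
    return -ci['R'].T@ci['t'],d
def onplane(ci,uv,z):
    o,d=ray(ci,uv); return o+d*((z-o[2])/d[:,2])[:,None]
def proj(ci,X):
    K=np.array([[ci['fx'],0,ci['cx']],[0,ci['fy'],ci['cy']],[0,0,1]])
    return cv2.projectPoints(np.array(X,float).reshape(-1,1,3),cv2.Rodrigues(ci['R'])[0],ci['t'],K,np.array([ci['k1'],0,0,0.]))[0].reshape(-1,2)
def quad(mask,sel=None):
    c=cv2.findContours(mask.astype(np.uint8),cv2.RETR_EXTERNAL,cv2.CHAIN_APPROX_NONE)[0]
    return sorted(c,key=cv2.contourArea)[::-1]
def state():
    s=r.get_state(); return s
def totool(dpos,s=None):
    s=s or r.get_state(); return Ro.from_quat(s['eef_rot']).inv().apply(dpos)*1000
E
python3 - <<'E'
from h import *
im=np.load("pics/top0.npy");ci=r.camera_info("top")
c=cv2.resize(im[180:335,185:465],None,fx=2.8,fy=2.8,interpolation=cv2.INTER_CUBIC); cv2.imwrite("pics/crop0.png",c[:,:,::-1])
hsv=cv2.cvtColor(im,cv2.COLOR_RGB2HSV)
def show(n,m,z,x0,x1,y0,y1):
    mm=np.zeros(m.shape,bool);mm[y0:y1,x0:x1]=m[y0:y1,x0:x1]
    q=quad(mm)[0];(p)=cv2.boxPoints(cv2.minAreaRect(q));print(n,len(q),cv2.contourArea(q),"\n",p.round(1).tolist());print(onplane(ci,p,z).round(4)[:,:2].tolist())
H,S,V=cv2.split(hsv)
show("table",(S<70)&(V>110),.04,185,370,180,285)
show("tray",V<60,.025,390,465,250,335)
m=(H>100)&(H<125)&(S>120)&(V>60);show("vice",m,.08,310,360,190,260)
m=((H<8)|(H>172))&(S>150)&(V>80);show("red",m,.082,325,360,235,262)
ys,xs=np.where((H>22)&(H<32)&(S>100)&(V>120)); k=(xs>240)&(xs<310)&(ys>200)&(ys<285);print(np.c_[xs,ys][k][::2].tolist())
E
```

```text
table 926 10461.0 
 [[188.89999389648438, 197.3000030517578], [356.20001220703125, 185.89999389648438], [361.8999938964844, 269.79998779296875], [194.60000610351562, 281.20001220703125]]
[[0.6696, 0.2697], [0.7132, -0.1847], [0.4835, -0.2018], [0.4427, 0.2376]]
tray 206 2726.0 
 [[396.1000061035156, 315.70001220703125], [409.6000061035156, 258.20001220703125], [457.29998779296875, 269.3999938964844], [443.79998779296875, 326.8999938964844]]
[[0.3652, -0.295], [0.5193, -0.3325], [0.4915, -0.4632], [0.3375, -0.4228]]
vice 165 744.5 
 [[315.20001220703125, 206.6999969482422], [348.20001220703125, 200.3000030517578], [353.5, 227.6999969482422], [320.5, 234.10000610351562]]
[[0.6415, -0.0743], [0.661, -0.1604], [0.5882, -0.175], [0.5692, -0.0898]]
red 6 2.0 
 [[340.0, 252.0], [342.0, 252.0], [342.0, 253.0], [340.0, 253.0]]
[[0.5235, -0.1408], [0.5236, -0.146], [0.521, -0.146], [0.5209, -0.1409]]
[[248, 201], [276, 201], [275, 202], [248, 203], [276, 203], [249, 204], [276, 204], [249, 205], [276, 205], [249, 206], [276, 206], [249, 207], [276, 207], [249, 208], [276, 208], [249, 209], [276, 209], [249, 210], [276, 210], [249, 211], [276, 211], [249, 212], [276, 212], [249, 213], [276, 213], [249, 214], [276, 214], [249, 215], [276, 215], [249, 216], [248, 217], [275, 217], [248, 218], [276, 218], [248, 219], [276, 219], [249, 220], [277, 220], [263, 221], [265, 221], [267, 221], [269, 221], [271, 221], [273, 221], [275, 221], [249, 222], [251, 222], [253, 222], [255, 222], [257, 222], [259, 222], [261, 222], [263, 222], [265, 222], [267, 222], [269, 222], [271, 222], [273, 222], [275, 222], [250, 223], [252, 223], [254, 223], [256, 223], [258, 223], [260, 223], [262, 223], [264, 223], [266, 223], [268, 223], [270, 223], [272, 223], [251, 224], [253, 224], [255, 224], [257, 224]]
```

View pics/crop0.png

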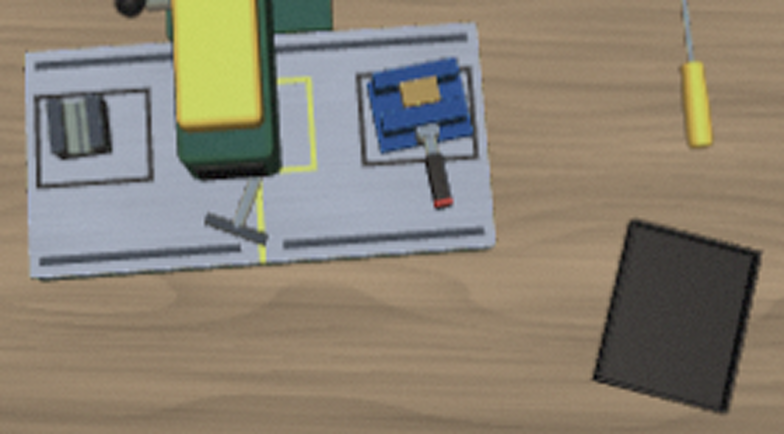

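The crop shows these points:
- **Table corners:** (31,280), (495,245), (477,23) and (25,52).
- **Key handle:** from (207,218) to (266,240). The shank runs up to about (257,180), where it goes under the head.
- **Vice grip:** from (428,150) to (445,205).
- **Frame, right side:** x≈313.

```bash
python3 - <<'E'
from h import *
ci=r.camera_info("top")
u=lambda c:(np.array(c,float)+.5)/2.8-.5+[185,180]
P=onplane(ci,u([(31,280),(495,245),(477,23),(25,52)]),.04)[:,:2];print("table FL FR BR BL",P.round(4).tolist())
FL,FR,BR,BL=P
ydir=((FL-FR)+(BL-BR));yaw=np.arctan2(ydir[1],ydir[0])-np.pi/2;xd=((BL-FL)+(BR-FR));yaw2=np.arctan2(xd[1],xd[0]);print(np.degrees([yaw,yaw2]),np.linalg.norm(FL-FR),np.linalg.norm(BR-FR))
c=P.mean(0);a=(yaw*.7+yaw2*.3);X=np.array([np.cos(a),np.sin(a)]);print("drill origin",c+X*.02)
for n,p,z in[("handle",[(207,218),(266,240)],.047),("handlemid,tip vis",[(237,229),(257,180)],.047),("grip",[(430,157),(443,204)],.082),("frameR out",[(317,170),(311,77)],.04),("line",[(262,205),(264,260)],.04),("trayout",[(632,219),(761,252),(726,411),(594,379)],.025),
 ("vice base",[(380,152),(472,136)],.05)]: print(n,onplane(ci,u(p),z)[:,:2].round(4).tolist())
cs=r.camera_info("scene")
for n,p,z in[("handle",[(364,261),(373,276),(367,268)],.046),("tip",[(335,277)],.046),("frame L?,R?,..",[(307,287),(331,265),(363,288),(336,307)],.04),("grip (none)",[(0,0)],.04)]: print(n,onplane(cs,p,z)[:,:2].round(4).tolist())
E
```

```text
table FL FR BR BL [[0.4468, 0.2349], [0.4904, -0.2005], [0.7074, -0.1815], [0.6672, 0.2566]]
[5.48382744 5.31212466] 0.43760658871909147 0.2178624924415109
drill origin [0.59787441 0.02926144]
handle [[0.5087, 0.0711], [0.4893, 0.0149]]
handlemid,tip vis [[0.499, 0.0425], [0.546, 0.0256]]
grip [[0.5656, -0.1357], [0.5223, -0.1483]]
frameR out [[0.5581, -0.0304], [0.6489, -0.0217]]
line [[0.5233, 0.0206], [0.4712, 0.0167]]
trayout [[0.5202, -0.3347], [0.4908, -0.4608], [0.3386, -0.4233], [0.3669, -0.297]]
vice base [[0.5752, -0.0898], [0.5928, -0.1768]]
handle [[0.4874, 0.0207], [0.5051, 0.0721], [0.4981, 0.0432]]
tip [[0.5806, 0.015]]
frame L?,R?,.. [[0.6515, -0.0075], [0.5583, -0.026], [0.5473, 0.0814], [0.6368, 0.0837]]
grip (none) [[0.6934, -2.8012]]
```

```bash
cat >> h.py <<'E'
def des(psi,th):
    p,t=np.radians([psi,th]);z=[np.sin(t)*np.cos(p),np.sin(t)*np.sin(p),-np.cos(t)];x=[np.cos(t)*np.cos(p),np.cos(t)*np.sin(p),np.sin(t)]
    return Ro.from_matrix(np.c_[x,np.cross(z,x),z])
def plan(wps,flip=False,start=None,claw=1,vmax=55,wmax=10):
    "wps: (pos,psi,theta[,n]) -> rows from the current pose"
    s=r.get_state(); p0,R0=(s['tool_pos'],Ro.from_quat(s['eef_rot'])) if start is None else start
    p,R=p0,R0;rows=[]
    for w in wps:
        q=np.array(w[0]);Q=des(w[1],w[2]); 
        if flip:Q=Q*Ro.from_euler('z',180,degrees=True)
        rv=(R.inv()*Q).as_rotvec(degrees=True)
        n=int(max(np.ceil(np.linalg.norm(q-p)*1000/vmax),np.ceil(np.linalg.norm(rv)/wmax),1, w[3] if len(w)>3 else 1))
        for k in range(1,n+1):
            pp=p+(q-p)*k/n;RR=R*Ro.from_rotvec(rv*k/n,degrees=True)
            rows.append([claw]+(R0.inv().apply(pp-p0)*1000).round(1).tolist()+(R0.inv()*RR).as_rotvec(degrees=True).round(1).tolist())
        p,R=q,Q
    for x in rows:print(x)
E
python3 - <<'E'
from h import *
s=r.get_state();c=r.camera_info("wrist");R=Ro.from_quat(s['eef_rot'])
print("cam in tool",R.inv().apply(-c['R'].T@c['t']-s['tool_pos']), (R.as_matrix().T@c['R'].T).round(2), c['fx'],c['k1'])
print("A");plan([([.40,-.12,.30],-19,35)])
print("B");plan([([.40,-.12,.30],-19,35)],flip=True)
E
```

```text
cam in tool [ 0.07035017 -0.000178   -0.12743567] [[-0.   -0.96 -0.27]
 [ 1.   -0.    0.  ]
 [-0.   -0.27  0.96]] 385.9186482842645 0.02830503425115597
A
[1, 34.7, -39.2, -4.3, -1.1, 3.4, 3.5]
[1, 69.4, -78.4, -8.5, -2.2, 6.8, 7.0]
[1, 104.1, -117.6, -12.8, -3.3, 10.2, 10.5]
[1, 138.8, -156.8, -17.1, -4.4, 13.5, 14.0]
[1, 173.5, -196.0, -21.4, -5.6, 16.9, 17.5]
[1, 208.2, -235.2, -25.6, -6.7, 20.3, 21.0]
[1, 242.9, -274.4, -29.9, -7.8, 23.7, 24.5]
[1, 277.6, -313.6, -34.2, -8.9, 27.1, 28.0]
[1, 312.3, -352.8, -38.4, -10.0, 30.5, 31.5]
[1, 347.0, -392.1, -42.7, -11.1, 33.9, 35.0]
B
[1, 23.1, -26.1, -2.8, -2.9, -1.0, -9.2]
[1, 46.3, -52.3, -5.7, -5.8, -1.9, -18.4]
[1, 69.4, -78.4, -8.5, -8.7, -2.9, -27.6]
[1, 92.5, -104.5, -11.4, -11.6, -3.8, -36.9]
[1, 115.7, -130.7, -14.2, -14.5, -4.8, -46.1]
[1, 138.8, -156.8, -17.1, -17.4, -5.7, -55.3]
[1, 161.9, -183.0, -19.9, -20.4, -6.7, -64.5]
[1, 185.1, -209.1, -22.8, -23.3, -7.6, -73.7]
[1, 208.2, -235.2, -25.6, -26.2, -8.6, -82.9]
[1, 231.4, -261.4, -28.5, -29.1, -9.6, -92.1]
[1, 254.5, -287.5, -31.3, -32.0, -10.5, -101.3]
[1, 277.6, -313.6, -34.2, -34.9, -11.5, -110.6]
[1, 300.8, -339.8, -37.0, -37.8, -12.4, -119.8]
[1, 323.9, -365.9, -39.9, -40.7, -13.4, -129.0]
[1, 347.0, -392.1, -42.7, -43.6, -14.3, -138.2]
```

move_arm(targets=[[[1, 23, -26, -3, -3, -1, -9], [1, 46, -52, -6, -6, -2, -18], [1, 69, -78, -9, -9, -3, -28], [1, 93, -105, -11, -12, -4, -37], [1, 116, -131, -14, -15, -5, -46], [1, 139, -157, -17, -17, -6, -55], [1, 162, -183, -20, -20, -7, -64], [1, 185, -209, -23, -23, -8, -74], [1, 208, -235, -26, -26, -9, -83], [1, 231, -261, -29, -29, -10, -92]]])

```text
clock: 1.35
tool_pos: [0.3111, -0.3056, 0.2813]
eef_rot: [0.626, 0.752, -0.045, 0.2]
contact_force: [0.5, -0.8, -0.3]
opening: 0.998
finger_force: 0.0
```

```bash
python3 - <<'E'
from h import *
s=r.get_state();print(s['q'].round(2),s['tool_pos'])
plan([([.41,.05,.26],-19,35)],flip=True)
E
```

```text
[ 0.6   0.32 -0.03  2.43  1.56  0.15 -0.78] [ 0.31112588 -0.30561446  0.28126656]
[1, 46.1, 23.7, -10.0, -2.7, -1.0, -8.0]
[1, 92.2, 47.5, -19.9, -5.5, -2.0, -16.0]
[1, 138.4, 71.2, -29.9, -8.2, -3.0, -24.0]
[1, 184.5, 94.9, -39.8, -10.9, -4.0, -32.0]
[1, 230.6, 118.6, -49.8, -13.7, -5.0, -40.0]
[1, 276.7, 142.4, -59.8, -16.4, -6.0, -48.1]
[1, 322.9, 166.1, -69.7, -19.1, -7.0, -56.1]
```

move_arm(targets=[[[1, 46, 24, -10, -3, -1, -8], [1, 92, 48, -20, -6, -2, -16], [1, 138, 71, -30, -8, -3, -24], [1, 185, 95, -40, -11, -4, -32], [1, 231, 119, -50, -14, -5, -40], [1, 277, 142, -60, -16, -6, -48], [1, 323, 166, -70, -19, -7, -56], [1, 323, 166, -70, -19, -7, -56]]])

```text
clock: 2.35
tool_pos: [0.417, 0.0217, 0.2693]
eef_rot: [0.193, 0.937, -0.053, 0.285]
contact_force: [0.9, 0.1, -0.9]
opening: 1.0
finger_force: 0.0
```

```bash
python3 - <<'E'
from h import *
s=r.get_state();print(s['q'].round(2),s['tool_pos']); R=Ro.from_quat(s['eef_rot']);print(R.as_matrix().round(3))
ci=r.camera_info("wrist");im=r.snapshot("wrist");cv2.imwrite("pics/w1.png",im[:,:,::-1]);np.save("pics/w1.npy",im);np.save("pics/w1ci.npy",ci)
print(proj(ci,[[.4985,.043,.046],[.5836,.0137,.046]]))
E
```

```text
[ 0.34  0.72 -1.47  2.56  1.48  1.31 -1.02] [0.41696019 0.021699   0.26931646]
[[-0.763  0.393  0.513]
 [ 0.332  0.92  -0.21 ]
 [-0.554  0.01  -0.832]]
[[376.02257593 129.24476174]
 [372.7588899  203.61277105]]
```

View pics/w1.png

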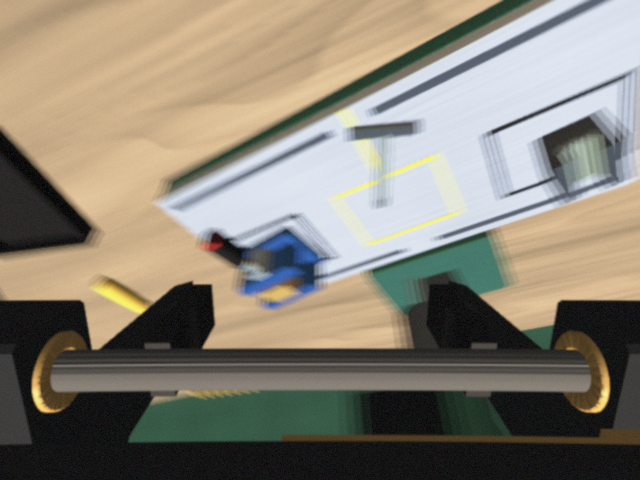

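The wrist view is blurred because the arm was still moving. The key is at about (385,130)–(378,205), close to the prediction, and the vice is at (280,262) with its red end at (210,242).

move_arm(targets=[[[1, 0, 0, 0, 0, 0, 0], [1, 0, 0, 0, 0, 0, 0]]])

```text
clock: 2.65
tool_pos: [0.416, 0.019, 0.2695]
eef_rot: [0.195, 0.937, -0.054, 0.284]
contact_force: [0.9, -0.0, -0.7]
opening: 1.0
finger_force: 0.0
```

```bash
python3 - <<'E'
from h import *
s=r.get_state();print(s['q'].round(2),s['qd'].round(2),s['tool_pos']); R=Ro.from_quat(s['eef_rot']);print(R.as_matrix().round(3))
plan([([.46,.055,.16],-19,35,4)],flip=True)
E
```

```text
[ 0.35  0.71 -1.47  2.56  1.48  1.31 -1.02] [ 0.04 -0.01  0.   -0.    0.    0.   -0.  ] [0.41600939 0.01897125 0.2694917 ]
[[-0.762  0.397  0.512]
 [ 0.335  0.918 -0.212]
 [-0.554  0.01  -0.833]]
[1, 9.8, 12.4, 26.5, -0.5, -0.3, -1.0]
[1, 19.6, 24.7, 53.0, -1.0, -0.7, -2.0]
[1, 29.4, 37.1, 79.5, -1.5, -1.0, -2.9]
[1, 39.2, 49.5, 106.0, -2.0, -1.3, -3.9]
```

```bash
python3 - <<'E'
from h import *
import itertools
s=r.get_state()
D=[(np.array([1.30581621,.68997771,-.1945065,1.56634596,.15725639,.90248752,-.2150559]),np.array([.18375633,-.59674914,.2566132]),Ro.from_quat([.98885,.14888,-.000187,-.000897])),
(np.array([.6,.32,-.03,2.43,1.56,.15,-.78]),np.array([.31113,-.30561,.28127]),Ro.from_quat([.626,.752,-.045,.2])),
(s['q'],s['tool_pos'],Ro.from_quat(s['eef_rot']))]
best=[]
for sg in itertools.product([1,-1],repeat=7):
  def Rs(q):
    return Ro.from_euler('ZYZYZYZ',np.array(sg)*q)
  offs=[Rs(q).inv()*R for q,_,R in D]
  e=sum((offs[0].inv()*o).magnitude() for o in offs); best.append((e,sg,offs[0].as_rotvec(degrees=True).round(1)))
best.sort(key=lambda b:b[0])
for b in best[:4]:print(b)
sg=best[0][1]
A=[];B=[]
for q,p,R in D:
  a=np.array(sg)*q
  R2=Ro.from_euler('ZY',a[:2]);R3=Ro.from_euler('ZYZ',a[:3]);R4=Ro.from_euler('ZYZY',a[:4])
  A.append(np.c_[[0,0,1],R2.apply([0,0,1]),R4.apply([0,0,1]),R.apply([0,0,1])]);B.append(p)
A=np.vstack(A);B=np.hstack(B);x,res,_,_=np.linalg.lstsq(A,B,rcond=None);print(x,(A@x-B).round(4))
E
```

```text
Traceback (most recent call last):
  File "scipy/spatial/transform/_rotation.pyx", line 1413, in scipy.spatial.transform._rotation.Rotation.from_euler
ValueError: Expected axis specification to be a non-empty string of upto 3 characters, got ZYZYZYZ
```

```bash
cat >> h.py <<'E'
def chain(a):
    R=Ro.identity()
    for ax,v in zip('zyzyzyz',a): R=R*Ro.from_euler(ax,v)
    return R
E
python3 - <<'E'
from h import *
import itertools
s=r.get_state()
D=[(np.array([1.30581621,.68997771,-.1945065,1.56634596,.15725639,.90248752,-.2150559]),np.array([.18375633,-.59674914,.2566132]),Ro.from_quat([.98885,.14888,-.000187,-.000897])),
(np.array([.6,.32,-.03,2.43,1.56,.15,-.78]),np.array([.31113,-.30561,.28127]),Ro.from_quat([.626,.752,-.045,.2])),
(s['q'],s['tool_pos'],Ro.from_quat(s['eef_rot']))]
best=[]
for sg in itertools.product([1,-1],repeat=7):
  offs=[chain(np.array(sg)*q).inv()*R for q,_,R in D]
  best.append((sum((offs[0].inv()*o).magnitude() for o in offs),sg,offs[0].as_rotvec(degrees=True).round(1)))
best.sort(key=lambda b:b[0])
for b in best[:4]:print(b)
sg=best[0][1]
A=[];B=[]
for q,p,R in D:
  a=np.array(sg)*q
  A.append(np.c_[[0,0,1],chain(a[:2]).apply([0,0,1]),chain(a[:4]).apply([0,0,1]),R.apply([0,0,1])]);B.append(p)
A=np.vstack(A);B=np.hstack(B);x,res,_,_=np.linalg.lstsq(A,B,rcond=None);print(x,(A@x-B).round(4))
E
```

```text
(0.007200504386772537, (-1, 1, -1, 1, -1, 1, -1), array([-0.,  0., 90.]))
(1.1458174394261307, (1, 1, -1, 1, -1, 1, 1), array([  0.2,  -0.1, -95.7]))
(1.8173995938010847, (1, -1, -1, -1, -1, -1, 1), array([ -0. ,  -0.1, -95.7]))
(2.001728891455424, (-1, -1, -1, -1, -1, -1, -1), array([ 0.2,  0.2, 90. ]))
[0.3107729  0.58507913 0.32081034 0.31440419] [ 0.0372  0.0189 -0.0082  0.0222  0.0377  0.0004  0.0119  0.0041  0.0078]
```

```bash
python3 - <<'E'
from h import *
s=r.get_state();sg=np.array([-1,1,-1,1,-1,1,-1])
D=[(np.array([1.30581621,.68997771,-.1945065,1.56634596,.15725639,.90248752,-.2150559]),np.array([.18375633,-.59674914,.2566132]),Ro.from_quat([.98885,.14888,-.000187,-.000897])),
(np.array([.6,.32,-.03,2.43,1.56,.15,-.78]),np.array([.31113,-.30561,.28127]),Ro.from_quat([.626,.752,-.045,.2])),
(s['q'],s['tool_pos'],Ro.from_quat(s['eef_rot']))]
ez=[0,0,1];ex=[1,0,0]
terms={'a3':lambda a:chain(a[:3]).apply(ex),'b4':lambda a:chain(a[:4]).apply(ex),'c6':lambda a:chain(a[:6]).apply(ex),'s1':lambda a:chain(a[:1]).apply(ex)}
import itertools
for k in range(0,4):
 for T in itertools.combinations(terms,k):
  A=np.vstack([np.c_[tuple([np.array(ez),chain(sg[:2]*q[:2]).apply(ez),chain(sg[:4]*q[:4]).apply(ez),chain(sg*q).apply(ez)]+[terms[t](sg*q) for t in T])] for q,p,R in D])
  B=np.hstack([p for _,p,_ in D]);x=np.linalg.lstsq(A,B,rcond=None)[0];print(T,x.round(3),np.abs(A@x-B).max().round(4))
E
```

```text
() [0.312 0.585 0.321 0.315] 0.0373
('a3',) [ 0.39   0.578  0.368  0.37  -0.037] 0.04
('b4',) [0.313 0.585 0.321 0.316 0.   ] 0.0373
('c6',) [0.184 0.641 0.36  0.208 0.057] 0.0337
('s1',) [0.307 0.563 0.314 0.297 0.019] 0.0366
('a3', 'b4') [ 0.375  0.577  0.363  0.362 -0.039 -0.008] 0.0384
('a3', 'c6') [ 0.193  0.64   0.363  0.214 -0.003  0.056] 0.034
('a3', 's1') [ 0.41   0.605  0.387  0.404 -0.044 -0.026] 0.0423
('b4', 'c6') [ 0.053  0.651  0.33   0.125 -0.043  0.072] 0.0235
('b4', 's1') [0.308 0.563 0.314 0.297 0.    0.019] 0.0366
('c6', 's1') [0.152 0.574 0.339 0.13  0.064 0.067] 0.0287
('a3', 'b4', 'c6') [ 0.065  0.649  0.334  0.133 -0.004 -0.043  0.071] 0.0239
('a3', 'b4', 's1') [ 0.396  0.607  0.383  0.4   -0.047 -0.01  -0.029] 0.0406
('a3', 'c6', 's1') [-0.047  0.524  0.255 -0.079  0.057  0.091  0.146] 0.0174
('b4', 'c6', 's1') [-0.006  0.571  0.3    0.018 -0.049  0.083  0.081] 0.0158
```

```bash
cat > fit.py <<'E'
from h import *
import itertools,json,sys
s=r.get_state();sg=np.array([-1,1,-1,1,-1,1,-1])
try: L=json.load(open('log.json'))
except Exception: L=[[[1.30581621,.68997771,-.1945065,1.56634596,.15725639,.90248752,-.2150559],[.18375633,-.59674914,.2566132]],[[.6,.32,-.03,2.43,1.56,.15,-.78],[.31113,-.30561,.28127]]]
L.append([list(s['q']),list(s['tool_pos'])]);json.dump(L,open('log.json','w'))
nm=[f'{c}{n}' for n in range(0,8) for c in 'xyz']
E3=np.eye(3)
def feats(q):
    a=sg*np.array(q);return {f'{c}{n}':chain(a[:n]).apply(E3[i]) for n in range(0,8) for i,c in enumerate('xyz')}
F=[feats(q) for q,p in L];B=np.hstack([p for q,p in L])
base=['z0','z2','z4','z7'];out=[]
cand=['x0','y0','x1','y1','x2','y2','x3','x4','y4','x5','x6','y6']
for k in range(0,int(sys.argv[1])+1):
  for T in itertools.combinations(cand,k):
    A=np.vstack([np.c_[tuple(f[t] for t in base+list(T))] for f in F]);x=np.linalg.lstsq(A,B,rcond=None)[0];out.append((np.abs(A@x-B).max().round(4),T,x.round(3)))
out.sort(key=lambda o:o[0])
for o in out[:6]:print(*o)
E
python3 fit.py 2
```

```text
0.0021 ('y1', 'y4') [ 0.351  0.563  0.346  0.311 -0.019 -0.026]
0.0021 ('y2', 'y4') [ 0.351  0.563  0.346  0.311 -0.019 -0.026]
0.006 ('y0', 'y4') [ 0.362  0.544  0.34   0.308 -0.015 -0.035]
0.0072 ('x0', 'y4') [ 0.373  0.575  0.344  0.348 -0.026 -0.023]
0.0073 ('x1', 'y4') [ 0.347  0.502  0.326  0.262  0.047 -0.043]
0.0087 ('x4', 'y4') [ 0.413  0.556  0.367  0.337  0.023 -0.044]
```

```bash
cat >> h.py <<'E'
from scipy.optimize import least_squares
SG=np.array([-1,1,-1,1,-1,1,-1]);LO=np.array([-3.01,-.46,-1.47,.13,-1,.04,-2.66]);HI=np.array([3.01,2.08,1.51,2.56,4.14,2.09,2.66])
X=[.351,.563,.346,.311,-.019,-.026]
def fk(q):
    a=SG*q;R2=chain(a[:2]);R4=chain(a[:4]);R=chain(a)
    return np.array([0,0,X[0]])+R2.apply([0,X[4],X[1]])+R4.apply([0,X[5],X[2]])+R.apply([0,0,X[3]]),R*Ro.from_euler('z',90,degrees=True)
def ik(p,R,q0,w=.003):
    def f(q):
        a,b=fk(q);return np.r_[(a-p)*5,(R.inv()*b).as_rotvec(),w*(q-q0)]
    o=least_squares(f,np.clip(q0,LO+.02,HI-.02),bounds=(LO+.01,HI-.01));return o.x,np.linalg.norm(f(o.x)[:6])
E
python3 - <<'E'
from h import *
s=r.get_state();print(fk(s['q'])[0]-s['tool_pos'],(fk(s['q'])[1].inv()*Ro.from_quat(s['eef_rot'])).magnitude())
rng=np.random.default_rng(0)
T={'key':([.517,.0365,.0625],-19,35),'tray':([.42,-.377,.08],-14,10),'vice0':([.543,-.142,.082],13,30),'viceF':([.518,.022,.082],5.4,35)}
for n,(p,ps,th) in T.items():
  for fl in(0,1):
    R=des(ps,th)*Ro.from_euler('z',180*fl,degrees=True);best=[]
    for k in range(30):
      q,e=ik(np.array(p),R,rng.uniform(LO,HI)*[.3,1,.3,1,1,1,1],.002)
      if e<.01:best.append((np.min(np.minimum(q-LO,HI-q)[1:])-.3*abs(q[2]),q))
    best.sort(key=lambda b:-b[0]);print(n,fl,len(best),[(round(b[0],2),b[1].round(2).tolist()) for b in best[:3]])
E
```

```text
[3.28082752e-04 5.73955460e-05 4.44267766e-04] 1.7690777709386488e-16
key 0 14 [(np.float64(0.06), [-0.43, 1.04, 0.06, 2.48, 2.7, 0.9, 1.2]), (np.float64(0.05), [-0.33, 1.03, -0.11, 2.48, 2.56, 0.95, 1.37]), (np.float64(0.05), [-0.31, 1.03, -0.13, 2.48, 2.54, 0.96, 1.39])]
key 1 22 [(np.float64(0.07), [-0.37, 1.03, -0.03, 2.48, 2.62, 0.93, -1.85]), (np.float64(0.06), [-0.35, 1.03, -0.06, 2.48, 2.6, 0.94, -1.82]), (np.float64(0.05), [-0.31, 1.03, -0.13, 2.48, 2.54, 0.96, -1.75])]
tray 0 18 [(np.float64(0.16), [1.06, 0.93, -0.63, 2.0, 1.26, 0.44, -2.32]), (np.float64(0.14), [1.08, 0.93, -0.65, 2.0, 1.27, 0.46, -2.33]), (np.float64(0.1), [0.66, 0.86, 0.05, 2.02, -0.83, 0.15, -0.3])]
tray 1 18 [(np.float64(0.3), [1.15, 0.98, -0.8, 2.0, 1.34, 0.58, 0.77]), (np.float64(0.29), [1.15, 0.98, -0.78, 2.0, 1.34, 0.57, 0.77]), (np.float64(0.27), [1.13, 0.96, -0.75, 2.0, 1.32, 0.53, 0.78])]
vice0 0 10 [(np.float64(0.28), [0.31, 0.91, 0.01, 2.28, 3.66, 0.57, 1.61]), (np.float64(0.24), [0.25, 0.92, 0.12, 2.29, 3.77, 0.63, 1.48]), (np.float64(0.23), [0.23, 0.92, 0.15, 2.29, 3.79, 0.64, 1.46])]
vice0 1 25 [(np.float64(0.27), [0.34, 0.91, -0.04, 2.28, 3.6, 0.55, -1.47]), (np.float64(0.27), [0.35, 0.91, -0.04, 2.28, 3.6, 0.55, -1.47]), (np.float64(0.22), [0.22, 0.92, 0.17, 2.29, 3.8, 0.65, -1.7])]
viceF 0 20 [(np.float64(0.01), [-0.14, 1.0, -0.01, 2.55, 3.09, 1.02, 1.56]), (np.float64(0.0), [-0.12, 1.0, -0.04, 2.54, 3.07, 1.01, 1.59]), (np.float64(-0.0), [-0.12, 1.0, -0.06, 2.54, 3.06, 1.01, 1.6])]
viceF 1 20 [(np.float64(-0.01), [-0.18, 1.01, 0.06, 2.55, 3.15, 1.02, -1.65]), (np.float64(-0.02), [-0.21, 1.01, 0.11, 2.55, 3.19, 1.03, -1.7]), (np.float64(-0.02), [-0.21, 1.01, 0.11, 2.55, 3.19, 1.03, -1.7])]
```

```bash
cat >> h.py <<'E'
def rows(poses,claw=1):
    s=r.get_state();p0=s['tool_pos'];R0=Ro.from_quat(s['eef_rot'])
    for p,R in poses:print([claw]+(R0.inv().apply(np.array(p)-p0)*1000).round(0).astype(int).tolist()+(R0.inv()*R).as_rotvec(degrees=True).round(1).tolist())
def jpath(q0,q1,vmax=.06,wmax=10):
    n=4
    while 1:
        P=[fk(q0+(q1-q0)*k/n) for k in range(n+1)]
        if all(np.linalg.norm(b[0]-a[0])<vmax and np.degrees((a[1].inv()*b[1]).magnitude())<wmax for a,b in zip(P,P[1:])):return P[1:]
        n+=1
FL=Ro.from_euler('z',180,degrees=True)
E
python3 - <<'E'
from h import *
q0=r.get_state()['q'];qn=np.array([-.3,1,0,2.45,2.7,.9,-1.8])
for th in(30,):
  R=des(-19,th)*FL;g=np.array([.517,.0365,.0625])
  qg,e=ik(g,R,qn);print(th,qg.round(2),e)
  qh,e=ik(g-.08*R.apply([0,0,1]),R,qg);print(qh.round(2),e,fk(qh)[0])
P=jpath(q0,qh);print(np.array([p for p,_ in P]).round(2).tolist());rows(P)
E
```

```text
30 [-0.34  0.98 -0.01  2.42  2.64  0.75 -1.8 ] 4.191311968489654e-06
[-0.43  0.8   0.01  2.52  2.57  0.66 -1.78] 3.877999932786778e-06 [0.47917921 0.04952254 0.13178169]
[[0.44, 0.04, 0.23], [0.46, 0.06, 0.19], [0.47, 0.07, 0.16], [0.48, 0.06, 0.14], [0.48, 0.05, 0.13]]
[1, 8, 34, 41, -2.5, 0.3, 2.2]
[1, 19, 56, 77, -4.3, 0.9, 2.6]
[1, 30, 67, 107, -5.0, 1.8, 1.5]
[1, 38, 66, 129, -4.3, 2.8, -0.9]
[1, 38, 52, 140, -1.8, 3.7, -4.0]
```

move_arm(targets=[[[1, 4, 17, 20, -1.2, 0.2, 1.1], [1, 8, 34, 41, -2.5, 0.3, 2.2], [1, 13, 45, 59, -3.4, 0.6, 2.4], [1, 19, 56, 77, -4.3, 1, 2.6], [1, 24, 62, 92, -4.7, 1.4, 2], [1, 30, 67, 107, -5, 1.8, 1.5], [1, 34, 67, 118, -4.7, 2.3, 0.3], [1, 38, 66, 129, -4.3, 2.8, -0.9]]])

```text
clock: 3.65
tool_pos: [0.4798, 0.0648, 0.1416]
eef_rot: [0.178, 0.947, -0.016, 0.268]
contact_force: [0.1, 0.0, -0.1]
opening: 1.001
finger_force: 0.0
```

```bash
python3 - <<'E'
from h import *
s=r.get_state();print(s['q'].round(2),s['qd'].round(2),s['tool_pos'],Ro.from_quat(s['eef_rot']).apply([0,0,1]))
E
```

```text
[ 0.22  1.09 -1.27  2.5   1.83  1.45 -1.1 ] [-0.    0.19  0.15 -0.08  0.14  0.01  0.21] [0.47978311 0.06477172 0.14161163] [ 0.50157449 -0.12644481 -0.85582401]
```

```bash
python3 - <<'E'
from h import *
R=des(-19,30)*FL;g=np.array([.517,.0365,.0625]);rows([(g-.08*R.apply([0,0,1]),R)])
E
```

```text
[1, 1, -15, 10, 2.5, 1.0, -3.0]
```

move_arm(targets=[[[1, 1, -15, 10, 2.5, 1, -3], [1, 1, -15, 10, 2.5, 1, -3], [1, 1, -15, 10, 2.5, 1, -3]]])

```text
clock: 4.03
tool_pos: [0.4788, 0.0516, 0.1322]
eef_rot: [0.159, 0.953, -0.041, 0.256]
contact_force: [0.6, -0.7, 0.5]
opening: 1.004
finger_force: 0.0
```

```bash
python3 - <<'E'
from h import *
s=r.get_state();print(s['q'].round(2),np.abs(s['qd']).max(),s['tool_pos'])
ci=r.camera_info("wrist");im=r.snapshot("wrist");cv2.imwrite("pics/w2.png",im[:,:,::-1]);np.save("pics/w2.npy",im);np.save("pics/w2ci.npy",ci)
print(proj(ci,[[.4985,.043,.046],[.5836,.0137,.046]]))
E
```

```text
[ 0.23  1.09 -1.24  2.48  1.82  1.44 -1.02] 0.006717672751760405 [0.47875113 0.05164524 0.13224946]
[[315.07091194 210.49733027]
 [316.08248996 303.58451117]]
```

View pics/w2.png

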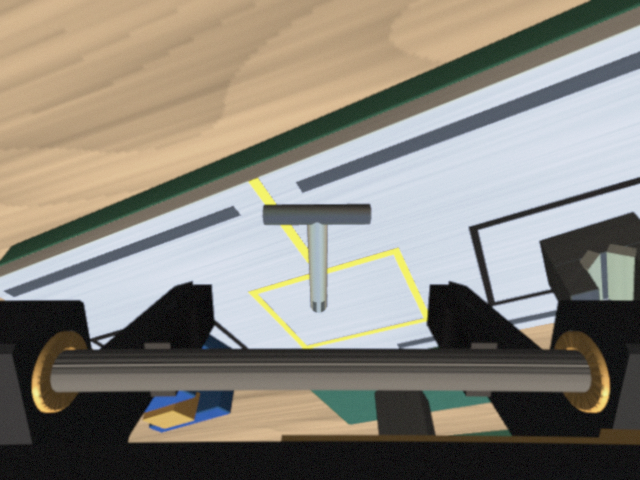

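The view is sharp. The key handle runs from (263,214) to (371,214), and the tip is at (318.5,309). The outer corners of the yellow frame are at (248,292), (399,249), (431,321) and (305,348).

```bash
python3 - <<'E'
from h import *
ci=np.load("pics/w2ci.npy",allow_pickle=True).item()
H=onplane(ci,[(263,214),(371,214),(317.2,214),(318.5,309),(317.5,228),(318,290)],.047)[:,:2];print(H.round(4).tolist())
d=H[3]-H[2];print("key yaw",np.degrees(np.arctan2(d[1],d[0])),np.linalg.norm(d)); h=H[1]-H[0];print(np.degrees(np.arctan2(h[0],-h[1])))
# yellow frame contour
im=np.load("pics/w2.npy");Hh,S,V=cv2.split(cv2.cvtColor(im,cv2.COLOR_RGB2HSV))
m=((Hh>22)&(Hh<34)&(S>90)&(V>150));m[:, :235]=0;m[:,445:]=0;m[:240]=0;m[352:]=0
c=np.vstack(quad(m)[:6]);hull=cv2.convexHull(c);q=cv2.approxPolyDP(hull,8,True).reshape(-1,2);print(q.tolist())
F=onplane(ci,q,.04)[:,:2];print(F.round(4).tolist(),F.mean(0))
q=[(248,292),(399,248.5),(431.5,321),(304.5,348.5)];F=onplane(ci,q,.04)[:,:2];print(F.round(4).tolist(),F.mean(0))
for i in range(4):
  d=F[(i+1)%4]-F[i];print(np.linalg.norm(d).round(4),np.degrees(np.arctan2(d[1],d[0])).round(1))
E
```

```text
[[0.4906, 0.0148], [0.5104, 0.0721], [0.5005, 0.0436], [0.5893, 0.0136], [0.5109, 0.0401], [0.5674, 0.0208]]
key yaw -18.65699147075677 0.09369523968172565
160.9935568616956
[[427, 316], [302, 348], [249, 292], [292, 240], [398, 248]]
[[0.6357, 0.0873], [0.651, -0.0231], [0.5621, -0.0303], [0.522, 0.0193], [0.5509, 0.0807]] [0.58433209 0.02678379]
[[0.5619, -0.031], [0.5516, 0.0812], [0.6441, 0.0897], [0.6525, -0.0213]] [0.60250499 0.02963558]
0.1126 95.3
0.0929 5.3
0.1113 -85.6
0.0912 -173.9
```

```bash
python3 - <<'E'
from h import *
R=des(-18.9,30)*FL;g=np.array([.5194,.0371,.063]);z=R.apply([0,0,1]);rows([(g-.04*z,R),(g-.015*z,R),(g,R)])
s=r.get_state();q,e=ik(g,R,s['q']);print(q.round(2),e)
E
```

```text
[1, -3, -1, 42, 0.2, 0.0, -0.1]
[1, -3, -1, 67, 0.2, 0.0, -0.1]
[1, -3, -1, 82, 0.2, 0.0, -0.1]
[ 0.27  1.25 -1.13  2.39  2.01  1.44 -0.94] 2.7831272326679907e-06
```

move_arm(targets=[[[1, -3, -1, 42, 0.2, 0, 0], [1, -3, -1, 67, 0.2, 0, 0], [1, -3, -1, 82, 0.2, 0, 0], [0.5, -3, -1, 82, 0.2, 0, 0], [0, -3, -1, 82, 0.2, 0, 0], [0, -3, -1, 82, 0.2, 0, 0], [0, -3, -1, 82, 0.2, 0, 0], [0, -3, -1, 82, 0.2, 0, 0], [0, -3, -1, 82, 0.2, 0, 0]]], newtons=25)

```text
clock: 5.2
tool_pos: [0.5196, 0.0367, 0.0625]
eef_rot: [0.159, 0.953, -0.043, 0.255]
contact_force: [0.0, -0.3, -0.2]
opening: 0.338
finger_force: 0.0
```

```bash
python3 - <<'E'
from h import *
s=r.get_state();q=s['q'];p=np.array([.5196,.0367,.0625]);R=des(-18.9,30)*FL;z=R.apply([0,0,1])
Rt=des(-13.8,30)*FL
W=[(p-.09*z,R),([.45,-.05,.2],des(-18,30)*FL),([.41,-.2,.2],des(-16,30)*FL),([.4076,-.3738,.16],Rt),([.4076,-.3738,.03],Rt)]
for a,b in W:
  q,e=ik(np.array(a),b,q);print(q.round(2),round(e,4))
E
```

```text
[ 0.23  1.07 -1.25  2.48  1.8   1.42 -1.02] 0.0
[ 0.6   0.96 -1.46  2.55  1.72  1.34 -0.75] 0.0078
[ 1.13  0.96 -1.46  2.55  1.87  1.1  -0.3 ] 0.0025
[ 1.49  1.05 -1.25  2.24  1.89  0.74  0.36] 0.0
[ 1.46  1.36 -1.18  2.26  2.21  0.92  0.26] 0.0
```

move_arm(targets=[[[0, 0, 0, 0, 0, 0, 0], [0, 0, 0, 0, 0, 0, 0], [0, 0, 0, 0, 0, 0, 0], [0, 0, 0, 0, 0, 0, 0], [0, 0, 0, -5, 0, 0, 0], [0, 0, 0, -10, 0, 0, 0]]], newtons=25)

```text
clock: 5.95
tool_pos: [0.5146, 0.0384, 0.0712]
eef_rot: [0.159, 0.953, -0.043, 0.255]
contact_force: [0.2, 0.1, -1.5]
opening: 0.119
finger_force: 25.0
```

```bash
python3 - <<'E'
from h import *
s=r.get_state();q=s['q'];D=lambda a:des(a,30)*FL
W=[([.475,.05,.14],D(-18.9)),([.46,-.0,.16],D(-18.5)),([.455,-.06,.17],D(-18)),([.45,-.12,.17],D(-17)),([.445,-.18,.17],D(-16)),([.435,-.24,.17],D(-15)),([.42,-.3,.165],D(-14.5)),([.41,-.35,.15],D(-13.8)),([.4076,-.3738,.11],D(-13.8)),([.4076,-.3738,.07],D(-13.8))]
for a,b in W:
  q,e=ik(np.array(a),b,q);print(q.round(2),round(e,4))
rows(W,0)
E
```

```text
[ 0.23  1.07 -1.25  2.49  1.8   1.43 -1.03] 0.0
[ 0.41  1.12 -1.46  2.55  1.73  1.54 -0.91] 0.0038
[ 0.61  1.07 -1.46  2.55  1.77  1.42 -0.73] 0.0208
[ 0.81  1.07 -1.46  2.55  1.85  1.34 -0.56] 0.0128
[ 1.01  1.08 -1.45  2.52  1.91  1.24 -0.35] 0.0
[ 1.21  1.08 -1.43  2.45  1.93  1.1  -0.12] 0.0
[ 1.37  1.09 -1.39  2.38  1.93  0.97  0.1 ] 0.0
[ 1.47  1.12 -1.33  2.3   1.93  0.87  0.29] 0.0
[ 1.49  1.2  -1.28  2.26  2.01  0.87  0.33] 0.0
[ 1.48  1.3  -1.25  2.26  2.1   0.92  0.31] 0.0
[0, 1, -2, -80, -0.1, -0.0, -0.0]
[0, -10, -54, -96, -0.3, -0.0, -0.4]
[0, -28, -113, -98, -0.5, -0.0, -0.8]
[0, -41, -171, -90, -1.0, -0.0, -1.7]
[0, -54, -229, -83, -1.5, -0.0, -2.5]
[0, -62, -289, -78, -2.0, -0.0, -3.4]
[0, -64, -351, -71, -2.3, -0.0, -3.8]
[0, -63, -401, -54, -2.6, -0.0, -4.4]
[0, -48, -425, -17, -2.6, -0.0, -4.4]
[0, -28, -425, 18, -2.6, -0.0, -4.4]
```

move_arm(targets=[[[0, 0, -1, -50, 0, 0, 0], [0, -4, -30, -90, -0.2, 0, -0.2], [0, -15, -75, -97, -0.3, 0, -0.5], [0, -32, -130, -95, -0.7, 0, -1], [0, -44, -185, -88, -1, 0, -2], [0, -55, -240, -82, -1.6, 0, -2.6], [0, -62, -295, -77, -2, 0, -3.4], [0, -64, -351, -71, -2.3, 0, -3.8], [0, -63, -401, -54, -2.6, 0, -4.4], [0, -48, -425, -17, -2.6, 0, -4.4]]])

```text
clock: 7.2
tool_pos: [0.4068, -0.379, 0.111]
eef_rot: [0.119, 0.958, -0.034, 0.258]
contact_force: [1.1, -0.7, -1.0]
opening: 0.119
finger_force: 25.0
```

```bash
python3 - <<'E'
from h import *
s=r.get_state();print(s['q'].round(2),s['tool_pos'])
D=des(-13.8,30)*FL;rows([([.4076,-.3738,.06],D),([.4076,-.3738,.029],D)],0)
im=r.snapshot("top");cv2.imwrite("pics/t3.png",cv2.resize(im[180:380,300:500],None,fx=3,fy=3)[:,:,::-1])
E
```

```text
[ 1.5   1.22 -1.31  2.25  1.99  0.9   0.36] [ 0.4068329  -0.37901865  0.11103075]
[0, 26, 5, 44, -0.4, 0.1, -0.3]
[0, 42, 6, 71, -0.4, 0.1, -0.3]
```

View pics/t3.png

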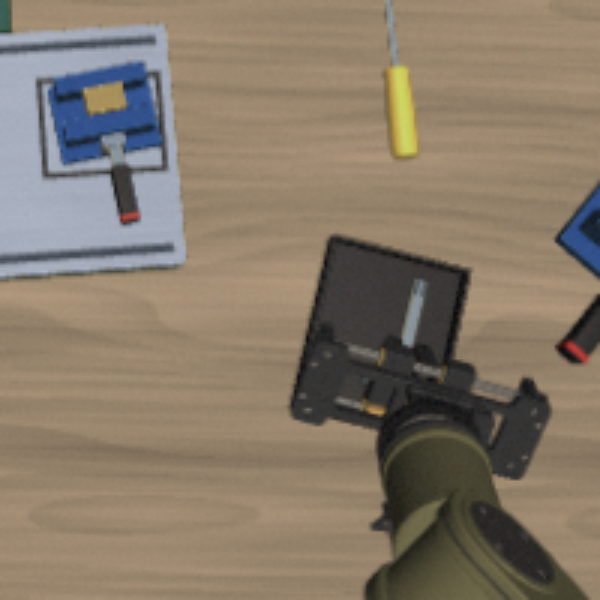

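The key is held over the tray and roughly parallel to its long side. Its tip is at crop (420,282), which is (440,274) in the full image.

```bash
python3 - <<'E'
from h import *
ci=r.camera_info("top");u=lambda c:(np.array(c,float)+.5)/3-.5+[300,180]
T=onplane(ci,u([(420,280),(407,345)]),.097)[:,:2];print(T)
s=r.get_state();print(s['tool_pos'][:2]+.07*np.array([np.cos(np.radians(-13.8)),np.sin(np.radians(-13.8))]))
E
```

```text
[[ 0.47344098 -0.39367257]
 [ 0.41859656 -0.3815295 ]]
[ 0.47139089 -0.39706541]
```

move_arm(targets=[[[0, 26, 5, 44, -0.4, 0, -0.3], [0, 36, 6, 61, -0.4, 0, -0.3], [0, 42, 6, 71, -0.4, 0, -0.3], [0, 42, 6, 71, -0.4, 0, -0.3]]])

```text
clock: 7.75
tool_pos: [0.4088, -0.3679, 0.0279]
eef_rot: [0.113, 0.959, -0.028, 0.257]
contact_force: [0.4, -0.5, 1.1]
opening: 0.127
finger_force: 25.0
```

move_arm(targets=[[[0.15, 0, 0, 0, 0, 0, 0], [0.2, 0, 0, 0, 0, 0, 0], [0.3, 0, 0, 0, 0, 0, 0], [0.35, 0, 0, 0, 0, 0, 0], [0.35, 0, 0, -15, 0, 0, 0], [0.35, 0, 0, -50, 0, 0, 0], [0.35, 0, 0, -100, 0, 0, 0], [0.6, 0, 0, -130, 0, 0, 0], [0.6, 0, 0, -130, 0, 0, 0]]])

```text
clock: 8.88
tool_pos: [0.3444, -0.3539, 0.1424]
eef_rot: [0.112, 0.959, -0.03, 0.258]
contact_force: [0.1, -1.1, 0.2]
opening: 0.553
finger_force: 0.0
```

```bash
python3 - <<'E'
from h import *
s=r.get_state();print(s['q'].round(2),s['tool_pos'])
ci=r.camera_info("wrist");im=r.snapshot("wrist");cv2.imwrite("pics/w4.png",im[:,:,::-1]);np.save("pics/w4.npy",im);np.save("pics/w4ci.npy",ci)
E
```

```text
[ 1.6   1.14 -1.36  2.4   1.97  0.88  0.31] [ 0.34439747 -0.35389444  0.14241772]
```

View pics/w4.png

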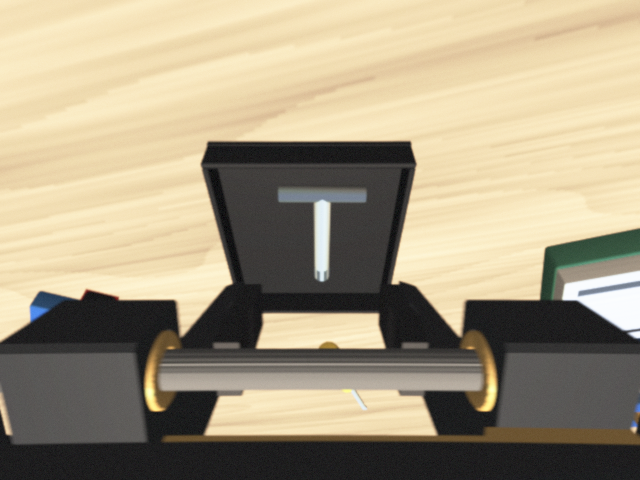

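The key lies flat and wholly inside the tray, at (278–366,195) to (321,282). Next is the vice.

```bash
python3 - <<'E'
from h import *
s=r.get_state();q=s['q'];D=lambda a,t=30:des(a,t)*FL
g=np.array([.543,-.142,.083]);R=D(13);h=g-.09*R.apply([0,0,1]);gf=np.array([.5203,.022,.083])
W=[([.38,-.30,.2],D(-5)),([.42,-.22,.2],D(5)),(h,R),(g,R),((g+gf)/2,D(9)),(gf,D(5.4)),(gf-.08*D(5.4).apply([0,0,1]),D(5.4))]
for a,b in W:
  q,e=ik(np.array(a),b,q);print(np.round(a,3),q.round(2),round(e,4))
for t in(20,25,30,35):print(t,ik(gf,D(5.4,t),q)[0].round(2))
P=[(np.array([.3444,-.3539,.1424]),D(-13.8)),(np.array([.38,-.29,.2]),D(-5)),(np.array([.42,-.23,.2]),D(4)),(np.array(h),R)]
rows(P)
E
```

```text
[ 0.38 -0.3   0.2 ] [ 1.53  1.   -1.43  2.38  1.78  0.78  0.42] 0.0
[ 0.42 -0.22  0.2 ] [ 1.35  1.   -1.45  2.41  1.8   0.8   0.38] 0.0
[ 0.499 -0.152  0.161] [ 1.1   1.12 -1.39  2.32  1.88  0.87  0.37] 0.0
[ 0.543 -0.142  0.083] [ 1.    1.3  -1.31  2.25  2.04  0.95  0.34] 0.0
[ 0.532 -0.06   0.083] [ 0.8   1.33 -1.36  2.37  2.1   1.21 -0.  ] 0.0
[0.52  0.022 0.083] [ 0.55  1.35 -1.39  2.43  2.08  1.42 -0.31] 0.0
[0.48  0.018 0.152] [ 0.56  1.15 -1.46  2.53  1.93  1.34 -0.42] 0.0
20 [ 0.56  1.26 -1.36  2.29  1.84  1.24 -0.14]
25 [ 0.55  1.28 -1.35  2.36  1.97  1.29 -0.25]
30 [ 0.54  1.32 -1.34  2.43  2.1   1.37 -0.34]
35 [ 0.52  1.36 -1.33  2.5   2.22  1.48 -0.42]
[1, 0, 0, -1, 0.2, 0.0, 0.3]
[1, -46, 70, -41, -4.2, 0.0, -7.3]
[1, -68, 138, -29, -8.7, 0.0, -15.1]
[1, -99, 232, 35, -13.2, 0.1, -22.9]
```

move_arm(targets=[[[1, -23, 35, -21, -2.1, 0, -3.6], [1, -46, 70, -41, -4.2, 0, -7.3], [1, -57, 104, -35, -6.4, 0, -11.2], [1, -68, 138, -29, -8.7, 0, -15.1], [1, -83, 185, 3, -11, 0, -19], [1, -99, 232, 25, -13.2, 0, -22.9], [1, -99, 232, 25, -13.2, 0, -22.9], [1, -99, 232, 25, -13.2, 0, -22.9]]])

```text
clock: 9.93
tool_pos: [0.4941, -0.1506, 0.168]
eef_rot: [-0.109, 0.96, 0.031, 0.257]
contact_force: [-0.5, 1.6, -0.6]
opening: 1.003
finger_force: 0.0
```

```bash
python3 - <<'E'
from h import *
s=r.get_state();print(s['q'].round(2),s['tool_pos'],np.abs(s['qd']).max())
ci=r.camera_info("wrist");im=r.snapshot("wrist");cv2.imwrite("pics/w5.png",im[:,:,::-1]);np.save("pics/w5.npy",im);np.save("pics/w5ci.npy",ci)
E
```

```text
[ 1.1   1.08 -1.37  2.33  1.87  0.84  0.35] [ 0.49406836 -0.15060826  0.16796316] 0.035883028348909045
```

View pics/w5.png

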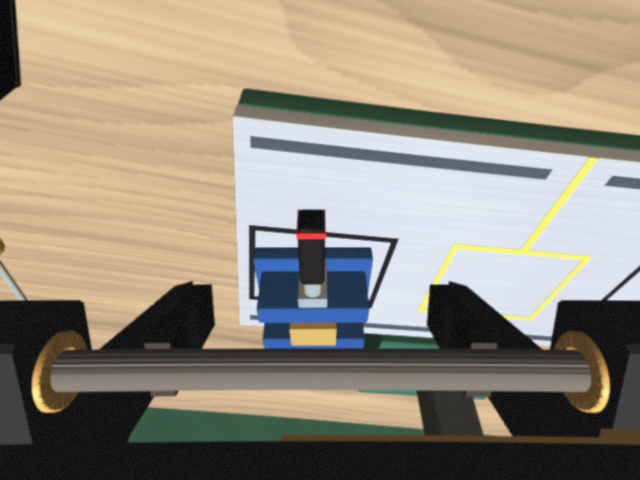

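The grip is centred on columns 311–312 over rows 212–282. The front base edge of the vice runs from (254,250) to (371,249). The frame's front side runs from (456,245) to (590,258).

```bash
python3 - <<'E'
from h import *
ci=np.load("pics/w5ci.npy",allow_pickle=True).item();s=r.get_state();R=Ro.from_quat(s['eef_rot']);
ang=lambda d:np.degrees(np.arctan2(d[1],d[0])).round(1)
E=onplane(ci,[(254,250),(371.5,249)],.04)[:,:2];print("front edge",E.round(4),np.linalg.norm(E[1]-E[0]),"yaw",ang(E[1]-E[0])-90,"mid",E.mean(0).round(4))
G=onplane(ci,[(311.5,238),(312,280)],.092)[:,:2];print("grip top",G.round(4),ang(G[1]-G[0]))
x=R.apply([-1,0,0]);print("tool psi",ang(x[:2]))
m=E.mean(0);im=np.load("pics/w5.npy");Hh,S,V=cv2.split(cv2.cvtColor(im,cv2.COLOR_RGB2HSV))
b=(Hh>100)&(Hh<125)&(S>110)&(V>50)
for y in range(244,300,4):
  xs=np.where(b[y,230:400])[0]+230; k=np.where((V[y,285:340]<70))[0]+285; print(y,xs.min() if len(xs) else 0,xs.max() if len(xs) else 0,k.min() if len(k) else 0,k.max() if len(k) else 0)
for y in range(208,242,4):
  k=np.where((V[y,285:340]<90)|(S[y,285:340]>180))[0]+285;print(y,k.min() if len(k) else 0,k.max() if len(k) else 0)
print(onplane(ci,[(458,243),(593,257)],.04).round(4))
E
```

```text
front edge [[ 0.6021 -0.1781]
 [ 0.5805 -0.0894]] 0.09127619052010584 yaw 13.599999999999994 mid [ 0.5913 -0.1338]
grip top [[ 0.5272 -0.1477]
 [ 0.5641 -0.1395]] 12.6
tool psi 12.9
244 0 0 299 323
248 327 368 298 325
252 255 370 298 325
256 254 370 298 324
260 253 371 300 324
264 253 371 300 324
268 254 370 300 324
272 256 370 299 324
276 257 369 299 324
280 258 368 299 323
284 259 368 0 0
288 260 367 0 0
292 260 366 0 0
296 259 366 0 0
208 0 0
212 299 323
216 298 323
220 298 323
224 298 324
228 298 324
232 286 323
236 298 339
240 298 323
[[ 0.5594 -0.0275  0.04  ]
 [ 0.5505  0.0821  0.04  ]]
```

```bash
python3 - <<'E'
from h import *
R=des(13.2,30)*FL;g=np.array([.5476,-.1437,.082]);z=R.apply([0,0,1]);rows([(g-.03*z,R),(g,R)])
E
```

```text
[1, -4, -5, 72, 0.0, -0.0, -0.3]
[1, -4, -5, 102, 0.0, -0.0, -0.3]
```

move_arm(targets=[[[1, -2, -3, 40, 0, 0, -0.3], [1, -4, -5, 72, 0, 0, -0.3], [1, -4, -5, 92, 0, 0, -0.3], [0.8, -4, -5, 102, 0, 0, -0.3], [0.5, -4, -5, 102, 0, 0, -0.3], [0.35, -4, -5, 102, 0, 0, -0.3], [0.3, -4, -5, 102, 0, 0, -0.3], [0.3, -4, -5, 102, 0, 0, -0.3]]], newtons=12)

```text
clock: 10.98
tool_pos: [0.5488, -0.1433, 0.0832]
eef_rot: [-0.112, 0.959, 0.03, 0.258]
contact_force: [-0.5, -1.0, -0.1]
opening: 0.457
finger_force: 0.0
```

```bash
python3 - <<'E'
from h import *
s=r.get_state();print(s['tool_pos'],s['contact_force'],np.abs(s['qd']).max())
ci=r.camera_info("top");im=r.snapshot("top");np.save("pics/t6.npy",im)
# measure vice from top: blue silhouette now vs earlier
for f in("top0","t6"):
  Hh,S,V=cv2.split(cv2.cvtColor(np.load(f"pics/{f}.npy"),cv2.COLOR_RGB2HSV));b=np.zeros(V.shape,bool);b[190:240,305:362]=((Hh>100)&(Hh<125)&(S>120)&(V>50))[190:240,305:362]
  print(f,cv2.minAreaRect(quad(b)[0]))
E
```

```text
[ 0.54884275 -0.14329538  0.08315148] [-0.46556816 -0.9746055  -0.07103838] 0.0046867210132717045
top0 ((334.3465881347656, 217.2071533203125), (27.901546478271484, 33.66554641723633), 79.04593658447266)
t6 ((334.423095703125, 217.1154022216797), (27.848491668701172, 33.33974075317383), 78.69007110595703)
```

Good position and the vice hasn't moved; now close.

move_arm(targets=[[[0.2, 0, 0, 0, 0, 0, 0], [0.1, 0, 0, 0, 0, 0, 0], [0.1, 0, 0, 0, 0, 0, 0], [0.1, 0, 0, 0, 0, 0, 0], [0.1, 0, 0, 0, 0, 0, 0], [0.1, 0, 0, 0, 0, 0, 0]]], newtons=12)

```text
clock: 11.78
tool_pos: [0.5488, -0.1431, 0.0827]
eef_rot: [-0.112, 0.959, 0.03, 0.258]
contact_force: [-1.1, 0.5, 0.1]
opening: 0.18
finger_force: 12.0
```

```bash
python3 - <<'E'
from h import *
s=r.get_state();p=s['tool_pos'];R0=Ro.from_quat(s['eef_rot']);print(p,s['contact_force'],s['opening'],s['finger_force'])
psi0=13.2;psi1=5.35;d=lambda a:np.array([np.cos(np.radians(a)),np.sin(np.radians(a))])
o0=np.array([.6254,-.1256]);o1=np.array([.6005,.0295])
W=[]
for k in range(1,19):
  f=k/18;a=psi0+(psi1-psi0)*f;o=o0+(o1-o0)*f
  q=np.r_[o+d(a)@np.eye(2)*0 ,p[2]]
  # keep tcp offset rigid in vice frame
  v=p[:2]-o0;c,s_=np.cos(np.radians(a-psi0)),np.sin(np.radians(a-psi0));q[:2]=o+np.array([[c,-s_],[s_,c]])@v
  W.append((q,Ro.from_euler('z',a-psi0,degrees=True)*R0))
print(W[-1][0]);rows(W,.1)
E
```

```text
[ 0.54883351 -0.14309281  0.08269686] [-1.13571124  0.54927757  0.10214921] 0.1803960325654499 11.999631382059306
[0.52226185 0.02262857 0.08269686]
[0.1, -1, 9, 0, 0.2, 0.0, 0.4]
[0.1, -1, 19, 1, 0.4, 0.0, 0.8]
[0.1, -2, 28, 1, 0.7, 0.0, 1.1]
[0.1, -2, 37, 1, 0.9, 0.0, 1.5]
[0.1, -3, 47, 2, 1.1, 0.0, 1.9]
[0.1, -3, 56, 2, 1.3, 0.0, 2.3]
[0.1, -4, 65, 2, 1.5, 0.0, 2.6]
[0.1, -5, 74, 3, 1.7, 0.0, 3.0]
[0.1, -5, 84, 3, 2.0, 0.0, 3.4]
[0.1, -6, 93, 3, 2.2, 0.0, 3.8]
[0.1, -6, 102, 4, 2.4, 0.0, 4.2]
[0.1, -7, 112, 4, 2.6, 0.0, 4.5]
[0.1, -8, 121, 4, 2.8, 0.0, 4.9]
[0.1, -8, 130, 5, 3.1, 0.0, 5.3]
[0.1, -9, 140, 5, 3.3, 0.0, 5.7]
[0.1, -9, 149, 5, 3.5, 0.0, 6.0]
[0.1, -10, 158, 6, 3.7, 0.0, 6.4]
[0.1, -11, 167, 6, 3.9, 0.0, 6.8]
```

move_arm(targets=[[[0.1, -0.6, 9, 0.3, 0.2, 0, 0.4], [0.1, -1.2, 18, 0.7, 0.4, 0, 0.8], [0.1, -1.7, 27, 1, 0.6, 0, 1.1], [0.1, -2.3, 36, 1.3, 0.9, 0, 1.5], [0.1, -2.8, 45, 1.6, 1.1, 0, 1.9], [0.1, -3.4, 54, 2, 1.3, 0, 2.3], [0.1, -4, 63, 2.3, 1.5, 0, 2.6], [0.1, -4.5, 72, 2.6, 1.7, 0, 3], [0.1, -5.1, 81, 3, 1.9, 0, 3.4], [0.1, -5.7, 90, 3.3, 2.1, 0, 3.7]]])

```text
clock: 13.02
tool_pos: [0.5356, -0.0566, 0.0826]
eef_rot: [-0.074, 0.963, 0.018, 0.259]
contact_force: [1.2, -5.6, 0.6]
opening: 0.188
finger_force: 12.6
```

```bash
python3 - <<'E'
from h import *
s=r.get_state();print(s['q'].round(2),s['tool_pos'],s['contact_force'],s['finger_force'])
print(Ro.from_quat(s['eef_rot']).as_matrix().round(3))
R=Ro.from_euler('z',5.35-13.2,degrees=True)*Ro.from_quat([-.1118,.9594,.030,.2577])
rows([(np.array([.5223,.0226,.0827]),R)],.1)
E
```

```text
[ 0.77  1.32 -1.34  2.36  2.11  1.2  -0.03] [ 0.53559643 -0.05655592  0.08260095] [ 1.15077408 -5.58787961  0.6042308 ] 12.618046686288551
[[-0.855 -0.151  0.496]
 [-0.133  0.989  0.072]
 [-0.501 -0.004 -0.865]]
[0.1, 1, 80, -1, 1.4, 0.0, 2.9]
```

move_arm(targets=[[[0.1, 0, 0, 0, 0, 0, 0], [0.1, 0, 0, 0, 0, 0, 0]]], newtons=40)

```text
clock: 13.28
tool_pos: [0.535, -0.0542, 0.0826]
eef_rot: [-0.076, 0.963, 0.021, 0.259]
contact_force: [2.5, 0.1, -2.4]
opening: 0.178
finger_force: 39.3
```

```bash
python3 - <<'E'
from h import *
s=r.get_state();print(s['tool_pos'],s['contact_force'],s['opening'])
ci=r.camera_info("wrist");im=r.snapshot("wrist");cv2.imwrite("pics/w7.png",im[:,:,::-1]);np.save("pics/w7.npy",im);np.save("pics/w7ci.npy",ci)
E
```

```text
[ 0.53496661 -0.05417271  0.08260842] [ 2.46558598  0.11617372 -2.42783146] 0.17836827094518737
```

View pics/w7.png

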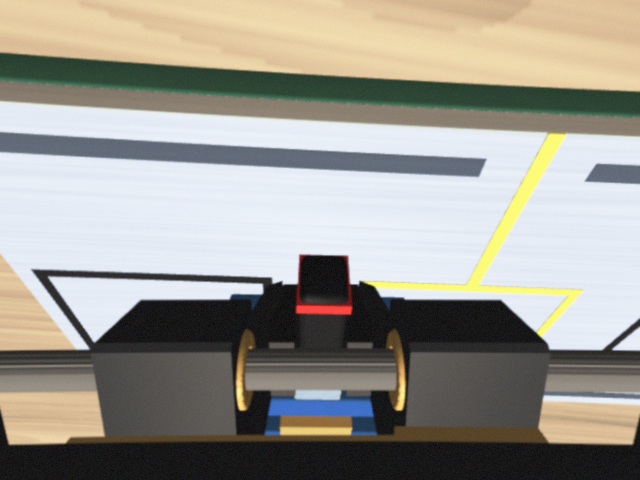

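The gripper covers most of the vice. Blue front corners are visible at about (231,296) and (405,298), and the frame's front side is at row 285–292.

```bash
cat > edge.py <<'E'
from h import *
import sys
n=sys.argv[1];ci=np.load(f"pics/{n}ci.npy",allow_pickle=True).item();im=np.load(f"pics/{n}.npy");Hh,S,V=cv2.split(cv2.cvtColor(im,cv2.COLOR_RGB2HSV))
b=(Hh>98)&(Hh<128)&(S>110)&(V>40);b[:,:150]=0;b[:,460:]=0;b[:270]=0;b[330:]=0
pts=[(x,np.where(b[:,x])[0].min()) for x in range(150,460) if b[:,x].any()]
print([(int(x),int(y)) for x,y in pts][::3])
pts=np.array(pts,float);L,Rr=pts[0],pts[-1]
good=pts[(pts[:,0]>L[0]+1)&(pts[:,0]<Rr[0]-1)&(pts[:,1]<305)]
a,c=np.polyfit(good[:,0],good[:,1],1);f=lambda x:(x,a*x+c-.5)
E=onplane(ci,[f(L[0]-.5),f(Rr[0]+.5)],.041)[:,:2];d=E[1]-E[0];yaw=np.degrees(np.arctan2(d[1],d[0]))-90
m=E.mean(0);print("resid",np.abs(good[:,1]-a*good[:,0]-c).max(),"width",np.linalg.norm(d),"yaw",yaw,"origin",m+.035*np.array([np.cos(np.radians(yaw)),np.sin(np.radians(yaw))]))
s=r.get_state();R=Ro.from_quat(s['eef_rot']);x=-R.apply([1,0,0]);print("tool psi",np.degrees(np.arctan2(x[1],x[0])),"tcp",s['tool_pos'])
E
python3 edge.py w5 ; python3 edge.py w7
```

```text
[(255, 270), (258, 270), (261, 270), (264, 270), (267, 270), (270, 270), (273, 270), (276, 270), (279, 270), (282, 270), (285, 270), (288, 270), (291, 270), (294, 270), (297, 270), (300, 308), (303, 308), (306, 308), (309, 308), (312, 308), (315, 308), (318, 308), (321, 308), (324, 308), (327, 270), (330, 270), (333, 270), (336, 270), (339, 270), (342, 270), (345, 270), (348, 270), (351, 270), (354, 270), (357, 270), (360, 270), (363, 270), (366, 270), (369, 270)]
resid 5.684341886080802e-14 width 0.09478659929443786 yaw 12.901940930757547 origin [ 0.64788671 -0.1212382 ]
tool psi 8.989047315055597 tcp [ 0.53490665 -0.05421333  0.08259473]
[(231, 298), (234, 296), (237, 295), (240, 295), (243, 296), (246, 296), (249, 296), (252, 296), (255, 296), (258, 296), (383, 298), (386, 298), (389, 298), (392, 299), (395, 299), (399, 299)]
resid 0.8261614677414286 width 0.08730193802192172 yaw 7.284968916939178 origin [ 0.61065357 -0.04529996]
tool psi 8.989047315055597 tcp [ 0.53490665 -0.05421333  0.08259473]
```

```bash
python3 - <<'E'
from h import *
s=r.get_state();R0=Ro.from_quat(s['eef_rot']);R=Ro.from_euler('z',6.3-9,degrees=True)*R0
p=np.array([.5223,.0215,.0824]);p0=s['tool_pos'];print((R0.inv().apply(p-p0)*1000).round(2),(R0.inv()*R).as_rotvec(degrees=True).round(2))
E
```

```text
[ 0.64 76.75 -0.09] [ 1.35 -0.    2.34]
```

move_arm(targets=[[[0.1, 0.1, 8, 0, 0.1, 0, 0.2], [0.1, 0.2, 16, 0, 0.3, 0, 0.5], [0.1, 0.2, 24, 0, 0.4, 0, 0.7], [0.1, 0.3, 32, 0, 0.5, 0, 1], [0.1, 0.4, 40, 0, 0.7, 0, 1.2], [0.1, 0.4, 48, 0, 0.8, 0, 1.4], [0.1, 0.5, 56, 0, 1, 0, 1.7], [0.1, 0.5, 64, 0, 1.1, 0, 2], [0.1, 0.6, 72, 0, 1.2, 0, 2.2], [0.1, 0.6, 77, 0, 1.3, 0, 2.3]]])

```text
clock: 14.58
tool_pos: [0.5222, 0.0203, 0.0825]
eef_rot: [-0.052, 0.964, 0.013, 0.259]
contact_force: [0.9, -5.7, 3.4]
opening: 0.179
finger_force: 39.5
```

move_arm(targets=[[[0.1, 0, 0, 0, 0, 0, 0]]])

```text
clock: 14.7
tool_pos: [0.5221, 0.0212, 0.0826]
eef_rot: [-0.053, 0.964, 0.014, 0.259]
contact_force: [1.8, -4.1, 1.8]
opening: 0.174
finger_force: 39.5
```

```bash
python3 - <<'E'
from h import *
s=r.get_state();print(s['q'].round(2),s['tool_pos'],s['contact_force'],s['opening'])
ci=r.camera_info("wrist");im=r.snapshot("wrist");np.save("pics/w8.npy",im);np.save("pics/w8ci.npy",ci)
t=r.snapshot("top");sc=r.snapshot("scene")
np.save("pics/t8.npy",t);np.save("pics/s8.npy",sc)
a=cv2.resize(im[240:330,190:440],(800,288));b=cv2.resize(sc[230:330,270:420],(468,312));c=cv2.resize(t[180:290,230:345],(326,312))
cv2.imwrite("pics/m8.png",np.vstack([a,np.hstack([b,c,np.zeros((312,6,3),np.uint8)])])[:,:,::-1])
E
python3 edge.py w8
```

```text
[ 0.55  1.34 -1.37  2.43  2.09  1.39 -0.3 ] [0.52207449 0.02120942 0.08257685] [ 1.75499299 -4.12005139  1.82714193] 0.1739104171086817
[(230, 298), (233, 295), (236, 295), (239, 295), (242, 295), (245, 295), (248, 295), (251, 295), (254, 295), (257, 295), (260, 295), (385, 299), (388, 299)]
resid 0.4073254657802181 width 0.08259661345768834 yaw 3.783012281640083 origin [0.59813645 0.02322521]
tool psi 6.325597000402938 tcp [0.522068   0.02122696 0.08254101]
```

View pics/m8.png

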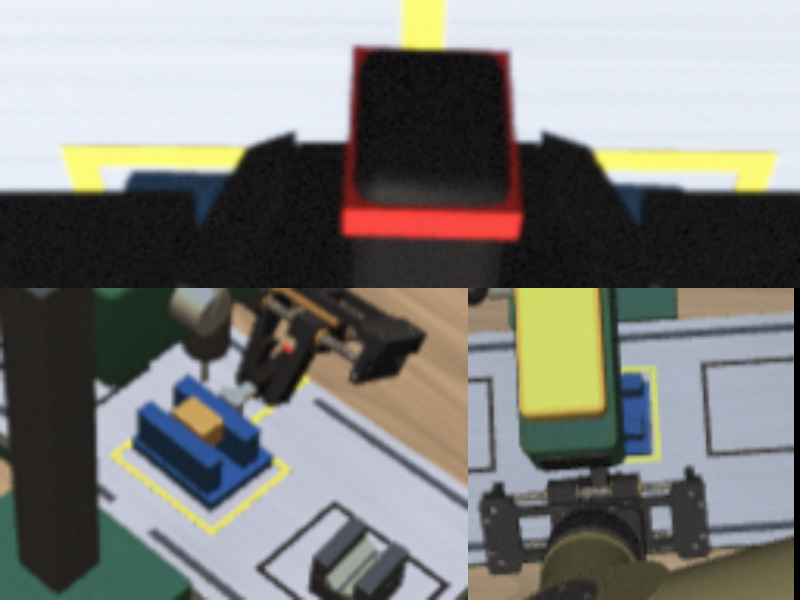

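The montage shows the vice inside the yellow frame but a little forward and slightly turned. In the wrist strip its front edge runs from (127,175) to (685,187), against frame corners at (62,146) and (778,152). I'll measure it relative to the frame lines.

```bash
cat > rel.py <<'E'
from h import *
import sys
n=sys.argv[1];ci=np.load(f"pics/{n}ci.npy",allow_pickle=True).item();im=np.load(f"pics/{n}.npy");Hh,S,V=cv2.split(cv2.cvtColor(im,cv2.COLOR_RGB2HSV))
ye=(Hh>22)&(Hh<35)&(S>70)&(V>150);ye[:270]=0
b=(Hh>98)&(Hh<128)&(S>110)&(V>40);b[:270]=0;b[330:]=0
def line(pts):return np.polyfit(pts[:,0],pts[:,1],1)
yc=[];xs=np.where(ye[270:300].any(0))[0];xs=xs[(xs>195)&(xs<445)];print("yellow x",xs.min(),xs.max())
for x in list(range(225,262))+list(range(382,425)):
  k=np.where(ye[280:300,x])[0]
  if 3<len(k)<10:yc.append((x,280+k.mean()))
yc=np.array(yc)
F=onplane(ci,yc,.04)[:,:2];c=np.polyfit(F[:,1],F[:,0],1);yawf=-np.degrees(np.arctan(c[0]));print("frame yaw",yawf)
bp=np.array([(x,np.where(b[:,x])[0].min()-.5) for x in list(range(236,262))+list(range(382,402)) if b[:,x].any()]);bp=bp[bp[:,1]<305]
G=onplane(ci,bp,.04)[:,:2];cb=np.polyfit(G[:,1],G[:,0],1);print("vice yaw",-np.degrees(np.arctan(cb[0])),len(bp))
bx=np.where(b[294:300].any(0))[0];bx=bx[(bx>190)&(bx<445)];print("blue x",bx.min(),bx.max())
a=np.radians(yawf);ux=np.array([np.cos(a),np.sin(a)]);uy=np.array([-ux[1],ux[0]])
f0=(F@ux).mean();g=G@ux;print("gap front-line centre to vice edge mm: -y side",(g[G@uy<np.median(G@uy)].mean()-f0)*1e3,"+y side",(g[G@uy>np.median(G@uy)].mean()-f0)*1e3,"(want 8.5)")
# side lines of frame: yellow columns at two rows
for y in(290,294,297,300):
  k=np.where(ye[y])[0];l=k[(k>195)&(k<232)];q=k[(k>400)&(k<445)];bb=np.where(b[y,190:445])[0]+190
  w=lambda x:(onplane(ci,[(x,y)],.04)[0,:2]@uy*1e3).round(1)
  print(y,"frame",*[w(v) for v in (l.min()-.5,l.max()+.5) ] if len(l) else '-',"|",*[w(v) for v in(q.min()-.5,q.max()+.5)] if len(q) else '-',"vice",*[w(v) for v in(bb.min()-.5,bb.max()+.5)] if len(bb) else '-')
E
python3 rel.py w8
```

```text
yellow x 209 432
frame yaw 5.888059506772531
vice yaw 3.7503336317684046 33
blue x 230 390
gap front-line centre to vice edge mm: -y side 5.094335366444547 +y side 6.413311056295168 (want 8.5)
290 frame -88.2 -77.1 | 8.7 24.3 vice -
294 frame -87.8 -83.2 | 19.4 24.5 vice -
297 frame -87.8 -83.2 | 19.4 24.5 vice -78.5 -63.5
300 frame - | - vice -69.0 4.8
```

move_arm(targets=[[[0.1, -0.8, 0, 0.5, -0.4, 0, -0.7], [0.1, -1.6, 0, 0.9, -0.8, 0, -1.4], [0.1, -2.4, 0, 1.4, -1.2, 0, -2.1], [0.1, -2.4, 0, 1.4, -1.2, 0, -2.1], [0.1, -2.4, 0, 1.4, -1.2, 0, -2.1]]])

```text
clock: 15.48
tool_pos: [0.5239, 0.0214, 0.0825]
eef_rot: [-0.074, 0.963, 0.02, 0.258]
contact_force: [-3.2, -5.6, 6.4]
opening: 0.177
finger_force: 39.5
```

```bash
cat > snap.py <<'E'
from h import *
import sys
s=r.get_state();print(s['tool_pos'],s['contact_force'],s['opening'])
ci=r.camera_info("wrist");im=r.snapshot("wrist");np.save(f"pics/{sys.argv[1]}.npy",im);np.save(f"pics/{sys.argv[1]}ci.npy",ci)
E
python3 snap.py w9; python3 rel.py w9
```

```text
[0.52386087 0.02141226 0.08251867] [-3.20099896 -5.55265834  6.38351577] 0.17728937444397225
yellow x 205 428
frame yaw 5.625718572479601
vice yaw 6.189445921526385 34
blue x 230 390
gap front-line centre to vice edge mm: -y side 8.473867185270656 +y side 8.078526243535112 (want 8.5)
290 frame -85.4 -80.4 | 12.7 26.8 vice -
294 frame -85.4 -80.3 | 21.6 27.2 vice -
297 frame -85.3 -80.7 | 22.2 26.8 vice -74.5 -59.0
300 frame - | - vice -64.3 9.8
```

move_arm(targets=[[[0.2, 0, 0, -0.3, 0, 0, 0], [0.25, 0, 0, -0.3, 0, 0, 0], [0.35, 0, 0, -0.3, 0, 0, 0], [0.5, 0, 0, -0.3, 0, 0, 0], [0.5, 0, 0, -0.3, 0, 0, 0]]], newtons=5)

```text
clock: 16.15
tool_pos: [0.5245, 0.0225, 0.0826]
eef_rot: [-0.074, 0.963, 0.021, 0.259]
contact_force: [0.1, 0.3, 0.0]
opening: 0.495
finger_force: 0.0
```

```bash
python3 snap.py w10; python3 rel.py w10
```

```text
[0.52452885 0.02254181 0.08263516] [0.0535273  0.28748385 0.02867601] 0.4949421650016312
yellow x 202 427
frame yaw 4.876007321918411Traceback (most recent call last):
  File "rel.py", line 13, in <module>
    bp=np.array([(x,np.where(b[:,x])[0].min()-.5) for x in list(range(236,262))+list(range(382,402)) if b[:,x].any()]);bp=bp[bp[:,1]<305]
                                                                                                                             ~~^^^^^
IndexError: too many indices for array: array is 1-dimensional, but 2 were indexed
```

Released. Next I retreat along the tool axis and verify.

move_arm(targets=[[[0.5, 0, 0, -10, 0, 0, 0], [0.5, 0, 0, -30, 0, 0, 0], [0.5, 0, 0, -55, 0, 0, 0], [0.5, 0, 0, -80, 0, 0, 0], [0.5, 0, 0, -80, 0, 0, 0], [0.5, 0, 0, -80, 0, 0, 0]]])

```text
clock: 16.95
tool_pos: [0.4851, 0.0159, 0.1518]
eef_rot: [-0.074, 0.963, 0.02, 0.259]
contact_force: [0.5, 0.6, -0.2]
opening: 0.496
finger_force: 0.0
```

```bash
python3 snap.py w11; python3 - <<'E'
from h import *
im=np.load("pics/w11.npy");sc=r.snapshot("scene");t=r.snapshot("top");
a=cv2.resize(im[150:345,150:490],(800,459))
b=cv2.resize(sc[140:330,230:420],(140,140));c=cv2.resize(t[180:340,190:470],(245,140))
pad=np.zeros((140,415,3),np.uint8);pad[:,:]=cv2.resize(sc[240:310,290:400],(415,140))*1
cv2.imwrite("pics/m11.png",np.vstack([a,np.hstack([b,c,pad])])[:,:,::-1])
E
```

```text
[0.48511533 0.01591171 0.15180293] [ 0.48209957  0.60220138 -0.23507629] 0.49570253408508685
```

View pics/m11.png

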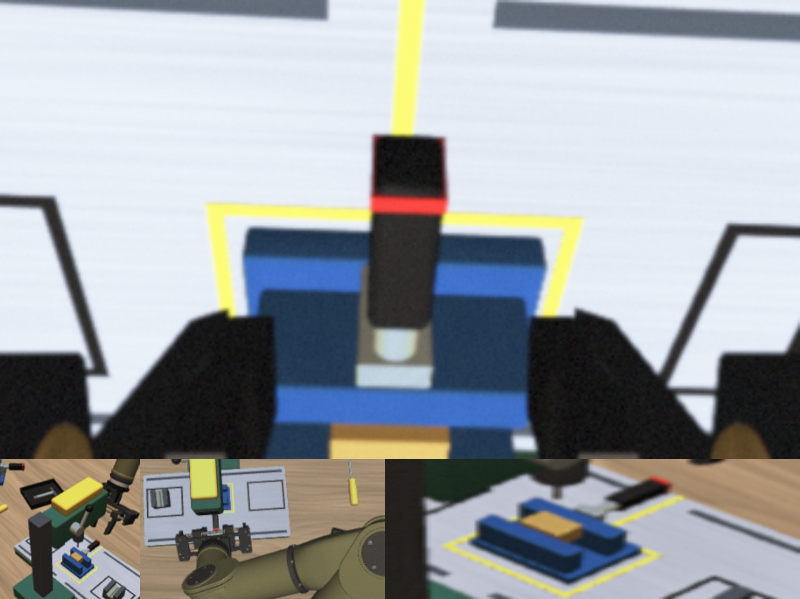

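The vice stands square and centred in the frame. Its front edge, (247,228)–(541,238), is parallel to the frame line, (212,208)–(578,221), with even side gaps. The gripper is clear and the key is still in the tray.

```bash
python3 -c "
from plant import r
print(r.finish_job())"
```

```text
the job is handed in; nothing more can be done
None
```

The job is handed in, finished at about 17 s of the 70 s limit. The chuck key was laid flat inside the black tray first; then the vice was slid square into the yellow frame, about 6 mm behind its front line, with its grip to the front, and released.

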